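Feel out the clear well and seat a button tube

TASK

Stand the loose tube of buttons in the wooden tube rack: four of its five wells still have an old end plug hidden at the bottom, so feel each well gently with the tube, find the one that is clear, press the tube past the spring catch until it is fully home on the floor of that well, and let go. Never push hard on the rack, and leave the other things on the bench where they are.

Things in the scene. Friction and masses are not known exactly. Their poses are not given: they have to be found in the camera images.
- tube_center (a point): The new button tube, standing loose and upright on the bench: round, 26 mm in diameter, 130 mm long plus a 3 mm sample button on its black cap, 55 to 105 g. The point is on its axis half-way up, 65 mm above the foot; z up along the axis. Seated, the lower 45 mm are in the well, so hold it 10 to 30 mm above this point to keep the fingertips off the rack.
- tube_foot (a point): Centre of the tube's flat foot (its lower end), on the axis; z up along the tube. The lowest 9 mm taper from 26 mm to 16 mm across at the foot.
- rack: The tube rack: a pale hardwood block fixed to the bench, 70 mm (its x) by 256 mm (its y) by 57 mm high; origin at the centre of its underside, z up. Five round wells, 28.5 mm in diameter and 45 mm deep with a 3 mm chamfered mouth, in a row along its y, 50 mm apart. Nothing in the job needs more than about 15 N; the block must never be loaded with more than 80 N.
- well_0 (a point): Centre of the flat floor of the well at y = -100 mm of the rack, 12 mm above the bench and 45 mm below the mouth, z up. In four of the five wells, other ones each time, a loose old black plug 12 mm tall lies on the floor under the catch; on it the tube stops dead with its foot 12 mm above the floor. The plugs cannot be taken out; leave them.
- well_1 (a point): The same for the well at y = -50 mm of the rack.
- well_2 (a point): The same for the well at y = 0 mm of the rack.
- well_3 (a point): The same for the well at y = 50 mm of the rack.
- jar: Bystander: closed glass jar with a black lid, 64 mm in diameter, 85 mm tall; origin at the centre of its underside.
- stock_box: Bystander: cardboard stock box, 80 by 130 by 61 mm high; origin at the centre of its underside.
- tape: Bystander: empty roll of tape lying flat, a cardboard ring 90 mm across and 24 mm high; origin at the centre of its underside.
- catch_1 (a point): The steel spring catch in the +x wall of well_1, 24 mm above its floor; every well has the same. It meets the tube's taper with the foot about 20 mm above the floor and lets the tube through at 7 to 12 N (or a jolt of 15 N) before the foot is 14 mm above the floor; it pushes the tube sideways with 6 to 10 N, drags at 3 to 8 N and holds a released tube at any depth: the weight does not bring it home.
- well_4 (a point): The same for the well at y = 100 mm of the rack.
- base: The flat plywood board fixed under the rack block, 84 by 286 by 12 mm thick, aligned with it; origin at the centre of its underside. Its top face is the floor of all the wells. A floor, or a plug that lies on it, must never be pushed with more than 45 N; both are hard, so come down at 15 mm/s or slower and stop at about 15 N.

How it is judged (in metres and radians):
At the end, for the whole second after the job is handed in: The tube stands upright (within 0.12 rad) in a well with its foot within 4 mm of the well's floor and 6 mm of its centre, which only the clear well allows, and is let go; the jar, the stock box and the tape roll are within 30 mm of where they were (((horizontal distance between tube_foot and well_0 below 0.006 m and z of tube_foot in the frame of well_0 below 0.004 m) or (horizontal distance between tube_foot and well_1 below 0.006 m and z of tube_foot in the frame of well_1 below 0.004 m) or (horizontal distance between tube_foot and well_2 below 0.006 m and z of tube_foot in the frame of well_2 below 0.004 m) or (horizontal distance between tube_foot and well_3 below 0.006 m and z of tube_foot in the frame of well_3 below 0.004 m) or (horizontal distance between tube_foot and well_4 below 0.006 m and z of tube_foot in the frame of well_4 below 0.004 m)) and angle between tube_foot's own z axis and vertical below 0.12 rad and distance of each of jar, stock_box, tape from where it was at the start of the episode below 0.03 m); the robot touches nothing.
It fails at once if the floor of a well, or a plug lying on it, is pushed with more than 45 N, or the block with more than 80 N (contact force between base and anything else above 45 N or contact force between rack and anything else above 80 N).
It fails at once if the jar, the stock box or the tape roll is shoved or knocked over (distance of any of jar, stock_box, tape from where it was at the start of the episode above 0.05 m or angle between jar's own z axis and vertical above 0.5 rad).
It also fails if it takes over 70 s, if anything falls off the work surface, if the arm or the gripper's body presses on something with over 40 N, if the wrist force passes 120 N, or if a joint passes its speed limit or range.

ROBOT

A 6-joint arm with a two-finger parallel gripper is mounted at the origin on the work surface. World frame = base frame: x ahead of the robot, y to its left, z up, the work surface at z = 0. Lengths are in mm, angles in degrees, forces in N, time in s.
With the tool pointing down it reaches from about 300 to 850 mm from the base axis. Payload 4.2 kg.
Tool frame: the origin (TCP) lies at the very end of the fingers, on their centre line; the grasp point (between the pads) lies 19 mm behind it; z points along the fingers, y is the line along which they close (so a half turn about z gives the same grasp; the last joint's range is limited). The gripper opens to 91 mm and grips with 3 to 60 N. Pads are 32 mm wide; open, the fingers measure 118 mm over their backs; the gripper's body (76 mm by 178 mm) begins 60 mm behind the grasp point.
Start: joints at [73.625, 18.312, 89.639, -0, 72.044, -1.146], TCP at [151.043, 554.823, 213.976] pointing down, gripper open.
Joint ranges: [-177.97, 177.97], [-48.28, 115.42], [12.27, 149.76], [-77.06, 257.06], [2.81, 150.46], [-146.56, 146.56]. Speed limits (degrees/s): [147.25, 147.25, 180, 180, 180, 180].

INTERFACE

Orientations are given as [roll, pitch, yaw] about the fixed x, y, z axes, in that order (R = Rz(yaw) Ry(pitch) Rx(roll)).
In Python, from workcell import * gives the robot as it stands.
- The arm moves only by the tool move_arm, never from a script. Its argument "motion" is a list of rows, each a list of 3 entries, a list of its own where there are three numbers: the finger opening in mm, from 0 to 91.2, then the shift along the world's x, y, z in units of 25 mm (1.0 is 25 mm), then the turn, a rotation vector about the world's x, y, z in units of 4 degrees (1.0 is 4 degrees). In form: [[grip, [x, y, z], [ax, ay, az]], ...]. A call has 1 to 20 rows; each row shifts and turns the commanded pose from where the row before left it; what a row does not reach is not made up. A row lasts 1/12 s, in which the tool goes at most 41.7 mm and 7.16 degrees, less where a joint would pass 70% of its speed; a pose out of reach is approached as far as the arm can. A call with a number of a shift or a turn outside -1 to 1 is refused whole. A call with a gripper value outside its range is refused whole. The fingers move at their own pace and stop on an object; "grip_force" is the grip in N (left out, the last holds). Time passes only in rows, so rows that do not move let the fingers close. It gives the time, the measured TCP pose, the force, the opening and the grip force at its end, in the units of the state.
- state(): the state, without advancing time (a new reading comes with each control period).
- grab_frame(name): name is "side" or "top"; returns the picture (480x640x3 uint8, blue, green, red); there is no depth.
- camera_info(name): a dict with "fx", "fy", "cx", "cy" (pixels), "rvec" (rotation vector, rad) and "tvec" (3), from world to camera coordinates, as OpenCV has them. Camera axes: x right, y down, z forward; pixel columns grow to the right and rows downward; lengths in mm; the calibration is good to about 2 mm. A picture is of the moment at which its call begins. camera_info takes no time and is no camera call.
- job_done(): hands the job in; it is judged then, once.
The state is a dict: "time_s": time; "qpos": joint angles; "qvel": joint speeds; "effort": joint torques, N m; "ee_pos": TCP position; "ee_rot": TCP orientation; "force": force on the tool from outside, world axes, zero at the start; "torque": the same for the moment, N m; "gripper_width": finger opening in mm; "gripper_force": force on a finger pad.
Only numpy, scipy, OpenCV 4.12 (cv2) and the standard library are available. Lean on these libraries where they do the work, as an engineer would, in place of code of your own. Each camera call takes 0.05 s, during which the arm holds its last target. There are 200 camera calls.

## Working session

There is one attempt and no reset: what is moved stays moved. The work goes in short steps, Python scripts to look and compute and a tool call to move; the robot and the scene stay as the last step left them, time stands still between calls to the robot, and variables do not carry over. Pictures are saved under pics/ and viewed, at most 10 in all, crops included, and the job is handed in when it is done.

Besides the shell and the picture viewer there is one more tool, called after "Emit:" by a JSON object that holds its "name" and its "arguments". move_arm: Moves the arm, as the interface text tells. Shifts and turns lie within -1 to 1; 1 stands for 25 mm of shift or 4 degrees of turn. Its arguments: {"type":"object","properties":{"motion":{"type":"array","items":{"type":"array"}},"grip_force":{"type":"number"}},"required":["motion"]}

```bash
mkdir -p pics && python3 - <<'E'
from workcell import *
import cv2
for n in("side","top"):
    cv2.imwrite(f"pics/{n}0.png",grab_frame(n)); print(n,camera_info(n))
print(state())
E
```

```text
side {'fx': 526.7425066013983, 'fy': 526.7425066013983, 'cx': 325.4624942149773, 'cy': 240.0616918951918, 'rvec': array([ 2.10025284, -0.83407753,  0.40390954]), 'tvec': array([-373.93646581,  284.15973387,  622.32319071])}
top {'fx': 568.5098536038853, 'fy': 568.5098536038853, 'cx': 323.83269595659596, 'cy': 240.86304543882395, 'rvec': array([ 2.15167641, -2.18782733,  0.10698584]), 'tvec': array([  29.92007051,  549.63779175, 1222.49198444])}
{'time_s': 0.1, 'qpos': array([ 7.36239090e+01,  1.83476913e+01,  8.96986890e+01, -2.51044108e-03,
        7.20431730e+01, -1.14538489e+00]), 'qvel': array([ 0.00731231, -0.16630715, -0.1545961 ,  0.01034231,  0.00378199,
       -0.01209106]), 'effort': array([-1.10208995e-03, -4.13332343e+01, -2.32507360e+01,  7.28171412e-02,
        4.22021875e-02, -5.26881809e-05]), 'ee_pos': array([150.93912195, 554.3774145 , 213.21214932]), 'ee_rot': array([-1.79910417e+02,  5.96349645e-04,  1.64770070e+02]), 'force': array([-0.02830545,  0.43616618, -0.09722343]), 'torque': array([-0.00500415, -0.0004235 ,  0.01625285]), 'gripper_force': 0.0, 'gripper_width': 91.34877417886818}
```

View pics/side0.png

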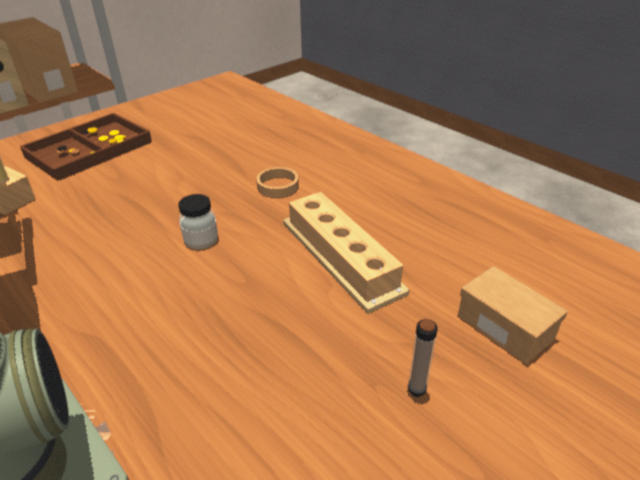

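View pics/top0.png

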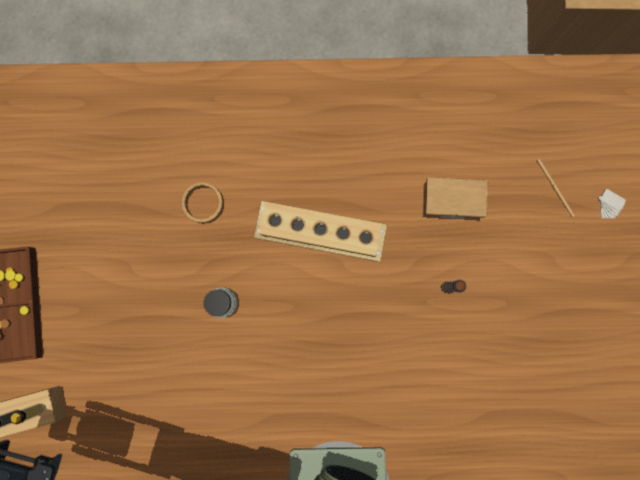

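Side view: the tube stands with its cap at (427,328) and foot at (418,392), in front of the box, and the rack runs from (312,205) to (375,264). Top view: wells run from (275,220) to (366,237), the tube cap is at (459,286) with its foot near (447,287), the jar is at (220,303), the tape at (202,202) and the box at (457,198).

```bash
cat > h.py <<'E'
from workcell import *
import cv2, numpy as np
def cam(n):
    c=camera_info(n); K=np.array([[c['fx'],0,c['cx']],[0,c['fy'],c['cy']],[0,0,1]]); R=cv2.Rodrigues(np.array(c['rvec']))[0]
    return K,R,np.array(c['tvec'],float)
def ray(n,p,z):
    K,R,t=cam(n); o=-R.T@t; d=R.T@np.linalg.inv(K)@np.array([p[0],p[1],1.]); return o+d*(z-o[2])/d[2]
def proj(n,P):
    K,R,t=cam(n); q=K@(R@np.asarray(P,float)+t); return q[:2]/q[2]
def tri(p,q):
    M=[np.c_[cam(n)[0]@np.c_[cam(n)[1],cam(n)[2]]] for n in("side","top")]
    X=cv2.triangulatePoints(M[0],M[1],np.array(p,float).reshape(2,1),np.array(q,float).reshape(2,1)).ravel(); return X[:3]/X[3]
def blobs(im,box,thr,amin):
    x0,y0,x1,y1=box; g=im[y0:y1,x0:x1].max(2); m=(g<thr).astype(np.uint8)
    n,_,s,c=cv2.connectedComponentsWithStats(m)
    return [(c[i]+[x0,y0],s[i]) for i in range(1,n) if s[i,4]>=amin]
E
python3 - <<'E'
from h import *
np.set_printoptions(precision=1,suppress=True)
S=cv2.imread("pics/side0.png");T=cv2.imread("pics/top0.png")
for c,s in blobs(T,(262,208,380,250),110,50): print("well top",c,s,ray("top",c,57))
for c,s in blobs(S,(296,195,395,275),140,20): print("well side",c,s,ray("side",c,57))
for c,s in blobs(T,(430,270,480,300),110,10): print("tubeT",c,s)
for c,s in blobs(S,(400,310,450,405),110,10): print("tubeS",c,s)
print("cap top",ray("top",(460,286),130),"side",ray("side",(427,326),130),"foot side",ray("side",(418,392),0),ray("top",(447,287),5))
cv2.imwrite("pics/c.png",np.hstack([cv2.resize(T[265:305,425:485],None,fx=6,fy=6),cv2.resize(S[310:410,390:460],(252,360))[:240*1][:240]]))
cv2.imwrite("pics/c2.png",cv2.resize(S[310:405,385:460],None,fx=6,fy=6))
E
```

```text
well top [274.4 220.1] [ 7  7 12 11 99] [593.7 126.5  57. ]
well top [297.1 224.5] [ 30  11  12  11 100] [583.5  77.8  57. ]
well top [319.9 228.8] [ 52  15  12  12 100] [573.4  28.8  57. ]
well top [342.6 233. ] [ 75  20  12  11 102] [563.4 -19.9  57. ]
well top [365.4 237.2] [ 98  24  12  11 103] [553.5 -68.6  57. ]
well side [323.6 247. ] [  0  17  63  63 918] [523.7  15.5  57. ]
well side [337.7 232.2] [39 35  8  5 20] [569.5  29.   57. ]
well side [314.6 255.6] [  0  40  38  40 105] [497.7   9.4  57. ]
well side [357.  247.6] [55 50 14  6 51] [562.9 -23.9  57. ]
well side [374.6 264.1] [72 66 15  7 74] [552.9 -72.8  57. ]
well side [391.  273.1] [89 76 10  4 22] [ 555.5 -105.2   57. ]
tubeT [451.9 286.6] [ 11  10  25  14 217]
tubeS [421.  363.5] [   8   11   29   82 1241]
cap top [ 444.5 -250.1  130. ] side [ 447.2 -250.8  130. ] foot side [ 448.8 -252.7    0. ] [ 444.8 -250.8    5. ]
```

View pics/c2.png

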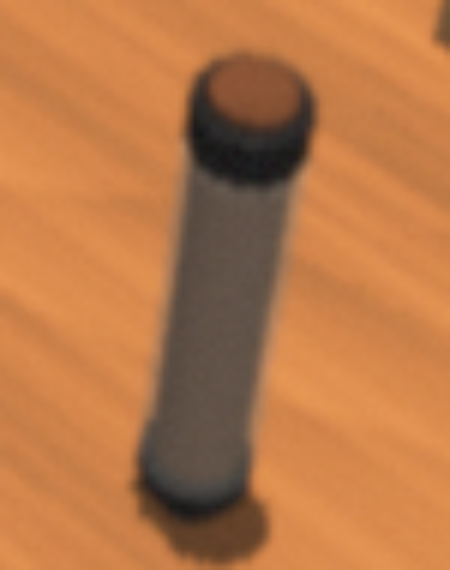

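View pics/c.png

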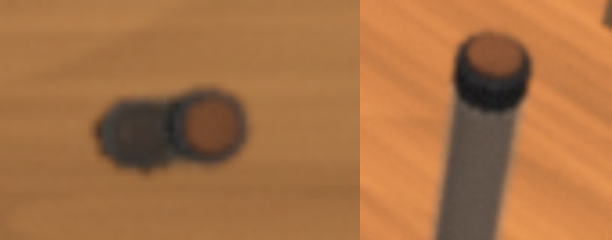

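The crops show the cap centred at about (459.7,286) in the top view, with the tube upright at about (445,-250). The wells come out 49.7 mm apart against 50 nominal, with the rack yawed about -11.6°. I'll approach with the fingers closing along the rack's x.

Emit:
{"name": "move_arm", "arguments": {"motion": [[91,[0.62,-0.787,0],[0,0,-0.6]],[91,[0.62,-0.787,0],[0,0,-0.6]],[91,[0.62,-0.787,0],[0,0,-0.6]],[91,[0.62,-0.787,0],[0,0,-0.6]],[91,[0.62,-0.787,0],[0,0,-0.6]],[91,[0.62,-0.787,0],[0,0,-0.6]],[91,[0.62,-0.787,0],[0,0,-0.6]],[91,[0.62,-0.787,0],[0,0,-0.6]],[91,[0.62,-0.787,0],[0,0,-0.6]],[91,[0.62,-0.787,0],[0,0,-0.6]],[91,[0.62,-0.787,0],[0,0,-0.6]],[91,[0.62,-0.787,0],[0,0,-0.6]],[91,[0.62,-0.787,0],[0,0,-0.6]],[91,[0.62,-0.787,0],[0,0,-0.6]],[91,[0.62,-0.787,0],[0,0,-0.6]],[91,[0.62,-0.787,0],[0,0,-0.6]],[91,[0.62,-0.787,0],[0,0,-0.6]],[91,[0.62,-0.787,0],[0,0,-0.6]]]}}

```text
time_s: 1.6
ee_pos: [430.4, 199.5, 213.7]
ee_rot: [-180.0, -0.0, 121.5]
force: [-0.4, 0.4, 0.9]
gripper_width: 90.9
gripper_force: 0.0
```

Emit:
{"name": "move_arm", "arguments": {"motion": [[91,[0.033,-1,0],[0,0,-0.6]],[91,[0.033,-1,0],[0,0,-0.6]],[91,[0.033,-1,0],[0,0,-0.6]],[91,[0.033,-1,0],[0,0,-0.6]],[91,[0.033,-1,0],[0,0,-0.6]],[91,[0.033,-1,0],[0,0,-0.6]],[91,[0.033,-1,0],[0,0,-0.6]],[91,[0.033,-1,0],[0,0,-0.6]],[91,[0.033,-1,0],[0,0,-0.6]],[91,[0.033,-1,0],[0,0,-0.6]],[91,[0.033,-1,0],[0,0,-0.6]],[91,[0.033,-1,0],[0,0,-0.6]],[91,[0.033,-1,0],[0,0,-0.6]],[91,[0.033,-1,0],[0,0,-0.6]],[91,[0.033,-1,0],[0,0,-0.6]],[91,[0.033,-1,0],[0,0,-0.6]],[91,[0.033,-1,0],[0,0,-0.6]],[91,[0.033,-1,0],[0,0,-0.6]],[91,[0,0,0],[0,0,0]],[91,[0,0,0],[0,0,0]]]}}

```text
time_s: 3.27
ee_pos: [444.5, -250.0, 213.3]
ee_rot: [-179.9, -0.0, 78.3]
force: [0.1, 0.6, -0.1]
gripper_width: 91.4
gripper_force: 0.0
```

Emit:
{"name": "move_arm", "arguments": {"motion": [[91,[0,0,-0.7],[0,0,0]],[91,[0.02,-0.02,-0.8],[0,0,0]],[91,[0.02,0,-0.8],[0,0,0]],[91,[0,0,-0.8],[0,0,0]],[91,[0,0,-0.8],[0,0,0]],[91,[0,0,-0.8],[0,0,0]],[91,[0,0,-0.6],[0,0,0]],[91,[0,0,-0.4],[0,0,0]],[91,[0,0,0],[0,0,0]],[22,[0,0,0],[0,0,0]],[22,[0,0,0],[0,0,0]],[22,[0,0,0],[0,0,0]],[22,[0,0,0],[0,0,0]],[22,[0,0,0],[0,0,0]],[22,[0,0,0],[0,0,0]],[22,[0,0,0],[0,0,0]],[22,[0,0,0],[0,0,0]],[22,[0,0,0],[0,0,0]],[22,[0,0,0],[0,0,0]]], "grip_force": 25}}

```text
time_s: 4.85
ee_pos: [445.9, -249.8, 71.5]
ee_rot: [180.0, -0.0, 78.4]
force: [-0.4, 0.8, 0.4]
gripper_width: 27.4
gripper_force: 0.0
```

Emit:
{"name": "move_arm", "arguments": {"motion": [[20,[0,0,0],[0,0,0]],[20,[0,0,0],[0,0,0]],[20,[0,0,0],[0,0,0]],[20,[0,0,0],[0,0,0]]], "grip_force": 30}}

```text
time_s: 5.18
ee_pos: [445.8, -249.8, 71.5]
ee_rot: [-180.0, -0.0, 78.4]
force: [-0.4, 0.4, -0.7]
gripper_width: 25.4
gripper_force: 30.0
```

Emit:
{"name": "move_arm", "arguments": {"motion": [[20,[0,0,0.6],[0,0,0]],[20,[0,0,1],[0,0,0]],[20,[0,0,1],[0,0,0]],[20,[0,0,1],[0,0,0]],[20,[0.4,0.7,0],[0,0,0]],[20,[0.4,0.7,0],[0,0,0]],[20,[0.4,0.7,0],[0,0,0]],[20,[0.5,0.8,0],[0,0,0]],[20,[0.5,0.8,0],[0,0,0]],[20,[0.5,0.8,0],[0,0,0]],[20,[0.4,0.7,0],[0,0,0]],[20,[0.4,0.7,0],[0,0,0]],[20,[0.4,0.7,0],[0,0,0]],[20,[0.4,0.65,0],[0,0,0]],[20,[0,0,-0.8],[0,0,0]],[20,[0,0,0],[0,0,0]]]}}

```text
time_s: 6.52
ee_pos: [551.7, -67.4, 138.5]
ee_rot: [-179.7, 0.0, 78.5]
force: [-1.7, 0.4, -1.5]
gripper_width: 25.5
gripper_force: 30.0
```

```bash
python3 - <<'E'
from h import *
np.set_printoptions(precision=1,suppress=True)
s=grab_frame("side");t=grab_frame("top")
st=state();p=st['ee_pos'];print(p,st['force'])
S=cv2.imread("pics/side0.png")
for n,im,w in(("side",S,90),):
    for xy in((593.7,126.5),(583.5,77.8),(573.4,28.8),(563.4,-19.9),(553.5,-68.6)): print(n,proj(n,(*xy,57)))
a=proj("side",(p[0],p[1],57));print("tool foot proj",proj("side",p-[0,0,71.5]),a)
A=cv2.resize(S[190:290,280:410],None,fx=4,fy=4);B=cv2.resize(s[160:290,340:410],(280,400) if 0 else None,fx=4,fy=4)
h=max(A.shape[0],B.shape[0]);f=lambda X:cv2.copyMakeBorder(X,0,h-X.shape[0],0,0,cv2.BORDER_CONSTANT)
cv2.imwrite("pics/c3.png",np.hstack([f(A),f(B)]))
E
```

```text
[552.5 -68.5 140.7] [-0.1 -0.5 -0.9]
side [310.4 204.1]
side [324.3 217.2]
side [339.4 231.3]
side [355.5 246.4]
side [372.9 262.7]
tool foot proj [372.8 257.1] [372.4 263. ]
```

View pics/c3.png

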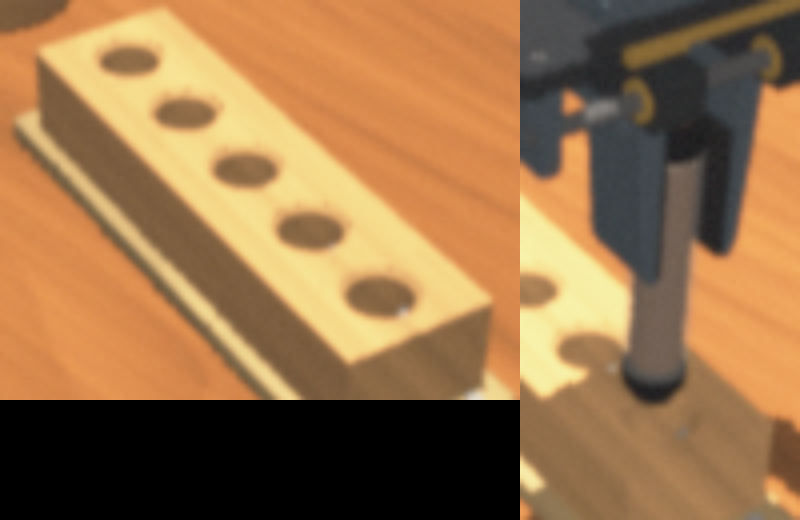

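The side view shows the foot where calibration predicts it, within 0.5 px. The side view also puts the mouth of the near well at (375,264), about 2–3 mm further towards -y than the top view does. I'll split the difference and enter slowly, watching the side force.

Emit:
{"name": "move_arm", "arguments": {"motion": [[20,[0.02,-0.06,-0.12],[0,0,0]],[20,[0,0,-0.12],[0,0,0]],[20,[0,0,-0.12],[0,0,0]],[20,[0,0,-0.12],[0,0,0]],[20,[0,0,-0.12],[0,0,0]],[20,[0,0,-0.12],[0,0,0]],[20,[0,0,-0.12],[0,0,0]],[20,[0,0,-0.12],[0,0,0]],[20,[0,0,-0.12],[0,0,0]],[20,[0,0,-0.08],[0,0,0]],[20,[0,0,0],[0,0,0]],[20,[0,0,0],[0,0,0]]]}}

```text
time_s: 7.62
ee_pos: [553.9, -70.0, 112.4]
ee_rot: [-180.0, 0.0, 78.4]
force: [-0.3, -0.2, -1.6]
gripper_width: 25.7
gripper_force: 30.0
```

Emit:
{"name": "move_arm", "arguments": {"motion": [[20,[0,0,-0.11],[0,0,0]],[20,[0,0,-0.11],[0,0,0]],[20,[0,0,-0.1],[0,0,0]],[20,[0,0,-0.05],[0,0,0]],[20,[0,0,-0.05],[0,0,0]],[20,[0,0,-0.05],[0,0,0]],[20,[0,0,-0.05],[0,0,0]],[20,[0,0,-0.05],[0,0,0]],[20,[0,0,0],[0,0,0]]]}}

```text
time_s: 8.37
ee_pos: [553.6, -69.7, 98.6]
ee_rot: [-180.0, -0.0, 78.4]
force: [-1.3, 1.9, 3.6]
gripper_width: 25.2
gripper_force: 30.0
```

Emit:
{"name": "move_arm", "arguments": {"motion": [[20,[0,0,-0.05],[0,0,0]]]}}

```text
time_s: 8.45
ee_pos: [553.6, -69.7, 97.6]
ee_rot: [-180.0, -0.0, 78.4]
force: [-3.6, 1.5, 7.1]
gripper_width: 25.4
gripper_force: 30.0
```

Emit:
{"name": "move_arm", "arguments": {"motion": [[20,[0,0,-0.05],[0,0,0]]]}}

```text
time_s: 8.53
ee_pos: [553.6, -69.7, 96.2]
ee_rot: [-180.0, -0.0, 78.4]
force: [-3.3, 1.2, 7.9]
gripper_width: 25.7
gripper_force: 30.0
```

Emit:
{"name": "move_arm", "arguments": {"motion": [[20,[0,0,-0.04],[0,0,0]]]}}

```text
time_s: 8.62
ee_pos: [553.6, -69.7, 95.3]
ee_rot: [-180.0, -0.0, 78.4]
force: [-4.7, 2.1, 15.6]
gripper_width: 25.4
gripper_force: 30.0
```

Emit:
{"name": "move_arm", "arguments": {"motion": [[20,[0,0,-0.04],[0,0,0]]]}}

```text
time_s: 8.7
ee_pos: [553.7, -69.7, 95.3]
ee_rot: [-180.0, -0.0, 78.4]
force: [-5.3, 3.3, 17.2]
gripper_width: 25.4
gripper_force: 30.0
```

Stopped dead at TCP z = 95.3 (foot 12 mm above the floor) with 17 N, so this well has a plug. Moving to the next one.

Emit:
{"name": "move_arm", "arguments": {"motion": [[20,[0,0,0.3],[0,0,0]],[20,[0,0,0.5],[0,0,0]],[20,[0,0,0.5],[0,0,0]],[20,[0,0,0.5],[0,0,0]],[20,[0,0,0.1],[0,0,0]],[20,[0.1,0.49,0],[0,0,0]],[20,[0.1,0.49,0],[0,0,0]],[20,[0.1,0.49,0],[0,0,0]],[20,[0.104,0.49,0],[0,0,0]],[20,[0,0,0],[0,0,0]],[20,[0,0,0],[0,0,0]]]}}

```text
time_s: 9.62
ee_pos: [563.9, -19.9, 140.7]
ee_rot: [-180.0, 0.0, 78.5]
force: [-0.4, -0.0, -0.2]
gripper_width: 25.3
gripper_force: 30.0
```

Emit:
{"name": "move_arm", "arguments": {"motion": [[20,[0,0,-0.15],[0,0,0]],[20,[0,0,-0.15],[0,0,0]],[20,[0,0,-0.15],[0,0,0]],[20,[0,0,-0.15],[0,0,0]],[20,[0,0,-0.15],[0,0,0]],[20,[0,0,-0.15],[0,0,0]],[20,[0,0,-0.15],[0,0,0]],[20,[0,0,-0.15],[0,0,0]],[20,[0,0,-0.1],[0,0,0]],[20,[0,0,0],[0,0,0]]]}}

```text
time_s: 10.45
ee_pos: [563.8, -21.0, 108.1]
ee_rot: [-180.0, -0.0, 78.4]
force: [0.6, 0.3, -0.6]
gripper_width: 25.7
gripper_force: 30.0
```

Emit:
{"name": "move_arm", "arguments": {"motion": [[20,[0,0,-0.1],[0,0,0]],[20,[0,0,-0.05],[0,0,0]],[20,[0,0,-0.05],[0,0,0]],[20,[0,0,-0.05],[0,0,0]],[20,[0,0,-0.05],[0,0,0]],[20,[0,0,-0.05],[0,0,0]],[20,[0,0,-0.05],[0,0,0]],[20,[0,0,-0.05],[0,0,0]]]}}

```text
time_s: 11.12
ee_pos: [563.7, -20.7, 98.2]
ee_rot: [-180.0, -0.0, 78.4]
force: [-2.2, 1.7, 6.0]
gripper_width: 25.3
gripper_force: 30.0
```

Emit:
{"name": "move_arm", "arguments": {"motion": [[20,[0,0,-0.04],[0,0,0]]]}}

```text
time_s: 11.2
ee_pos: [563.7, -20.6, 97.2]
ee_rot: [-180.0, -0.0, 78.4]
force: [-2.0, 1.5, 6.9]
gripper_width: 25.6
gripper_force: 30.0
```

Emit:
{"name": "move_arm", "arguments": {"motion": [[20,[0,0,-0.04],[0,0,0]]]}}

```text
time_s: 11.28
ee_pos: [563.7, -20.6, 96.1]
ee_rot: [-180.0, -0.0, 78.4]
force: [-2.5, 1.9, 7.8]
gripper_width: 25.4
gripper_force: 30.0
```

Emit:
{"name": "move_arm", "arguments": {"motion": [[20,[0,0,-0.03],[0,0,0]]]}}

```text
time_s: 11.37
ee_pos: [563.7, -20.6, 95.4]
ee_rot: [-180.0, -0.0, 78.4]
force: [-2.0, 1.3, 11.0]
gripper_width: 25.7
gripper_force: 30.0
```

Emit:
{"name": "move_arm", "arguments": {"motion": [[20,[0,0,-0.03],[0,0,0]],[20,[0,0,0],[0,0,0]]]}}

```text
time_s: 11.53
ee_pos: [563.8, -20.6, 95.4]
ee_rot: [-180.0, -0.0, 78.4]
force: [-3.8, 1.8, 10.7]
gripper_width: 25.3
gripper_force: 30.0
```

Emit:
{"name": "move_arm", "arguments": {"motion": [[20,[0,0,-0.02],[0,0,0]],[20,[0,0,0],[0,0,0]]]}}

```text
time_s: 11.7
ee_pos: [563.8, -20.7, 95.4]
ee_rot: [180.0, -0.0, 78.4]
force: [-4.4, 1.0, 12.4]
gripper_width: 25.2
gripper_force: 30.0
```

Plugged as well, at the same depth. On to the third well.

Emit:
{"name": "move_arm", "arguments": {"motion": [[20,[0,0,0.3],[0,0,0]],[20,[0,0,0.5],[0,0,0]],[20,[0,0,0.5],[0,0,0]],[20,[0,0,0.5],[0,0,0]],[20,[0.1,0.49,0],[0,0,0]],[20,[0.1,0.49,0],[0,0,0]],[20,[0.1,0.49,0],[0,0,0]],[20,[0.1,0.48,0],[0,0,0]],[20,[0,0,0],[0,0,0]],[20,[0,0,0],[0,0,0]],[20,[0,0,-0.15],[0,0,0]],[20,[0,0,-0.15],[0,0,0]],[20,[0,0,-0.15],[0,0,0]],[20,[0,0,-0.15],[0,0,0]],[20,[0,0,-0.15],[0,0,0]],[20,[0,0,-0.15],[0,0,0]],[20,[0,0,-0.15],[0,0,0]],[20,[0,0,-0.15],[0,0,0]],[20,[0,0,0],[0,0,0]]]}}

```text
time_s: 13.28
ee_pos: [574.0, 27.8, 107.7]
ee_rot: [-180.0, -0.0, 78.4]
force: [0.3, 0.3, -1.2]
gripper_width: 25.6
gripper_force: 30.0
```

Emit:
{"name": "move_arm", "arguments": {"motion": [[20,[0,0,-0.1],[0,0,0]],[20,[0,0,-0.05],[0,0,0]],[20,[0,0,-0.05],[0,0,0]],[20,[0,0,-0.05],[0,0,0]],[20,[0,0,-0.05],[0,0,0]],[20,[0,0,-0.05],[0,0,0]],[20,[0,0,-0.05],[0,0,0]],[20,[0,0,-0.05],[0,0,0]]]}}

```text
time_s: 13.95
ee_pos: [573.9, 28.1, 98.2]
ee_rot: [180.0, -0.1, 78.4]
force: [-2.2, 1.9, 5.7]
gripper_width: 25.5
gripper_force: 30.0
```

Emit:
{"name": "move_arm", "arguments": {"motion": [[20,[0,0,-0.04],[0,0,0]],[20,[0,0,-0.03],[0,0,0]]]}}

```text
time_s: 14.12
ee_pos: [573.8, 28.2, 96.4]
ee_rot: [-180.0, -0.1, 78.4]
force: [-0.8, 1.4, 5.5]
gripper_width: 25.8
gripper_force: 30.0
```

Emit:
{"name": "move_arm", "arguments": {"motion": [[20,[0,0,-0.04],[0,0,0]]]}}

```text
time_s: 14.2
ee_pos: [573.8, 28.2, 95.4]
ee_rot: [180.0, -0.1, 78.3]
force: [-1.8, 2.2, 7.0]
gripper_width: 25.5
gripper_force: 30.0
```

Emit:
{"name": "move_arm", "arguments": {"motion": [[20,[0,0,-0.03],[0,0,0]],[20,[0,0,0],[0,0,0]]]}}

```text
time_s: 14.37
ee_pos: [573.8, 28.2, 94.2]
ee_rot: [-180.0, -0.1, 78.4]
force: [-0.8, 2.0, 2.2]
gripper_width: 25.5
gripper_force: 30.0
```

It went past plug depth with only 2 N, so this well looks clear. Continuing down at about 12 mm/s.

Emit:
{"name": "move_arm", "arguments": {"motion": [[20,[0,0,-0.04],[0,0,0]],[20,[0,0,-0.04],[0,0,0]]]}}

```text
time_s: 14.53
ee_pos: [573.9, 28.1, 92.2]
ee_rot: [-180.0, -0.0, 78.4]
force: [-2.1, 2.8, 8.3]
gripper_width: 25.6
gripper_force: 30.0
```

Emit:
{"name": "move_arm", "arguments": {"motion": [[20,[0,0,-0.04],[0,0,0]],[20,[0,0,-0.04],[0,0,0]],[20,[0,0,-0.04],[0,0,0]],[20,[0,0,-0.04],[0,0,0]],[20,[0,0,-0.04],[0,0,0]],[20,[0,0,-0.04],[0,0,0]]]}}

```text
time_s: 15.03
ee_pos: [573.9, 28.1, 86.2]
ee_rot: [-180.0, -0.0, 78.4]
force: [-1.9, 2.1, 8.4]
gripper_width: 25.5
gripper_force: 30.0
```

Emit:
{"name": "move_arm", "arguments": {"motion": [[20,[0,0,-0.04],[0,0,0]]]}}

```text
time_s: 15.12
ee_pos: [573.8, 28.1, 85.2]
ee_rot: [-180.0, -0.0, 78.4]
force: [-2.3, 2.9, 8.2]
gripper_width: 25.3
gripper_force: 30.0
```

Emit:
{"name": "move_arm", "arguments": {"motion": [[20,[0,0,-0.03],[0,0,0]]]}}

```text
time_s: 15.2
ee_pos: [573.8, 28.1, 84.5]
ee_rot: [-180.0, -0.0, 78.4]
force: [-1.7, 3.7, 5.3]
gripper_width: 25.5
gripper_force: 30.0
```

Emit:
{"name": "move_arm", "arguments": {"motion": [[20,[0,0,-0.03],[0,0,0]],[20,[0,0,0],[0,0,0]]]}}

```text
time_s: 15.37
ee_pos: [573.8, 28.1, 83.4]
ee_rot: [-180.0, -0.0, 78.4]
force: [-1.0, 2.9, 6.8]
gripper_width: 25.3
gripper_force: 30.0
```

Emit:
{"name": "move_arm", "arguments": {"motion": [[20,[0,0,-0.03],[0,0,0]],[20,[0,0,0],[0,0,0]]]}}

```text
time_s: 15.53
ee_pos: [573.9, 28.1, 83.4]
ee_rot: [180.0, -0.0, 78.4]
force: [-2.5, 4.5, 8.7]
gripper_width: 25.3
gripper_force: 30.0
```

Emit:
{"name": "move_arm", "arguments": {"motion": [[20,[0,0,-0.02],[0,0,0]],[20,[0,0,0],[0,0,0]]]}}

```text
time_s: 15.7
ee_pos: [573.9, 28.1, 83.4]
ee_rot: [180.0, -0.0, 78.4]
force: [-4.4, 2.8, 13.9]
gripper_width: 25.5
gripper_force: 30.0
```

Stopped at 83.4 with 14 N, against a predicted floor depth of 83.5. The tube is home, so I'll release it and rise.

Emit:
{"name": "move_arm", "arguments": {"motion": [[60,[0,0,0],[0,0,0]],[60,[0,0,0],[0,0,0]],[60,[0,0,0],[0,0,0]],[60,[0,0,0],[0,0,0]],[60,[0,0,0],[0,0,0]],[60,[0,0,0.1],[0,0,0]],[60,[0,0,0.4],[0,0,0]],[60,[0,0,0.8],[0,0,0]],[60,[0,0,0.8],[0,0,0]],[60,[0,0,0.8],[0,0,0]],[60,[0,0,0.8],[0,0,0]],[60,[0,0,0.6],[0,0,0]],[60,[-0.8,0,0.4],[0,0,0]],[60,[-1,0,0],[0,0,0]],[60,[-1,0,0],[0,0,0]],[60,[-1,0,0],[0,0,0]],[60,[-1,0,0],[0,0,0]],[60,[0,0,0],[0,0,0]],[60,[0,0,0],[0,0,0]]]}}

```text
time_s: 17.28
ee_pos: [453.6, 27.7, 200.6]
ee_rot: [179.9, -0.0, 78.4]
force: [0.2, -0.1, 0.4]
gripper_width: 60.2
gripper_force: 0.0
```

```bash
python3 - <<'E'
from h import *
s=grab_frame("side");print(state()['ee_pos'])
for z in(12+130,57): print(z,proj("side",(573.9,28.1,z)))
cv2.imwrite("pics/end.png",s)
E
```

```text
[454.7325482   27.69226908 200.55097873]
142 [340.49230917 189.73052901]
57 [339.84765186 231.37599209]
```

View pics/end.png

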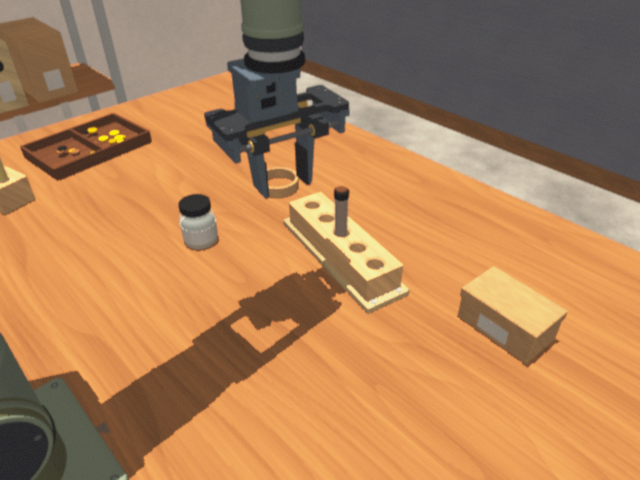

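The tube stands upright in the middle well with its cap top at about (342,190), against the predicted (340.5,189.7). The jar, box and tape have not moved, and the gripper is clear.

```bash
python3 -c "
from workcell import *
print(job_done())"
```

```text
the job is handed in; nothing more can be done
None
```

The tube is seated on the floor of the clear middle well (well_2) and released, the bystanders have not moved, and the job is handed in at about 17 s; no verdict was returned.

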